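# Lock the crock's press plate down with the self-closing clip

## Robot

A 7-joint arm with a two-finger parallel gripper is mounted at the origin on the work surface. World frame = base frame: x ahead of the robot, y to its left, z up, the work surface at z = 0. Lengths are in mm, angles in rad, forces in N, time in s.
With the tool pointing down it reaches from about 350 to 900 mm from the base axis. Payload 8.1 kg.
Tool frame: the origin (TCP) lies between the finger pads; the fingertips stand 19 mm ahead of it and the grasp point (between the pads) is the TCP; z points along the fingers, y is the direction in which the jaws open and shut (so a half turn about z gives the same grasp; the last joint's range is limited). The gripper opens to 85 mm and grips with 20 to 120 N. Pads are 22 mm wide; open, the fingers measure 114 mm over their backs; the gripper's body (76 mm by 85 mm) begins 54 mm behind the grasp point. The pads swing forward as they close: fully open they stand 13 mm farther back than shut.
Start: joints at [1.181, 0.434, 0.025, 1.573, -0.012, 1.134, -0.075], TCP at [176.779, -599.491, 250.323] pointing down, gripper open.
Joint ranges: [-2.62, 2.62], [-0.44, 2.09], [-1.27, 1.32], [0.08, 2.57], [-1.32, 4.46], [0.12, 2], [-2.74, 2.74]. Speed limits (rad/s): [2.22, 2.22, 3.01, 3.01, 3.14, 3.14, 3.14].

## Interface

Orientations are given as a unit quaternion [x, y, z, w].
In Python, from workcell import read_state, optics, arm gives the robot as it stands.
- The arm moves only by the tool apply_moves, never from a script. Its argument "rows" is a list of rows, each an object with "delta_rot": the turn, a rotation vector about the tool's x, y, z in rad, a list of three; "xyz": the shift along the tool's x, y, z in cm, a list of three; "jaw": the opening, from 0 (shut) to 1 (fully open). A call has 1 to 20 rows; each row is the pose to reach, as a shift and turn from the pose measured when the call began, along the tool's axes at that moment; what a row does not reach only later rows make up. A row lasts 1/10 s, in which the tool goes at most 50 mm and 8.59 degrees, less where a joint would pass 70% of its speed; a pose out of reach is approached as far as the arm can. A call with a gripper value outside its range is refused whole. The fingers move at their own pace and stop on an object; "grip_force" is the grip in N (left out, the last holds). Time passes only in rows, so rows that repeat a pose let the fingers close. It gives the time, the measured TCP pose, the force and the opening at its end, in the units of the state.
- read_state(): the state, without advancing time (a new reading comes with each control period).
- optics.read_camera(name): name is "side" or "top" or "wrist"; returns the picture (384x512x3 uint8, red, green, blue); there is no depth.
- optics.get_calibration(name): a dict with "fovy" (degrees; the focal length in pixels is half the picture's height over the tangent of half this angle, whatever the lens; pixels are square), "cx", "cy" (the principal point, pixels), "world_to_cam" (4x4, takes a point from world to camera coordinates). Camera axes: x right, y up, looking along -z (the intrinsics and any distortion apply to the point x, -y, -z); pixel columns grow to the right and rows downward; lengths in mm; the calibration is good to about 2 mm. A picture is of the moment at which its call begins: read the wrist's pose just before it. get_calibration takes no time and is no camera call; for the wrist camera it gives the pose at the moment of the call.
- arm.finish_job(): hands the job in, once; it reports no verdict.
The state is a dict: "clock": time; "joint_pos": joint angles; "joint_velocities": joint speeds; "tau": joint torques, N m; "position": TCP position; "orientation": TCP orientation; "ft_force": force on the tool from outside, world axes, zero at the start; "torque": the same for the moment, N m; "opening": finger opening in mm.
Only numpy, scipy, OpenCV 4.12 (cv2) and the standard library are available. Lean on these libraries where they do the work, as an engineer would, in place of code of your own. Each camera call takes 0.05 s, during which the arm holds its last target. There are 200 camera calls.

## Task

Lock the crock's press plate down with the self-closing clip: squeeze the orange handles to open the clip and lift it off its stand, set its open jaws around the crock's stem, and push the plate down with them until you feel it bear firmly on its hidden spring (about 8 newtons, never over 25). Then let the clip close so that it grips the stem upright and keeps the plate pressed by itself, and take the hand away; leave the other things on the counter as they are.

Things in the scene. Friction and masses are not known exactly. Their poses are not given: they have to be found in the camera images.
- clip_grip (a point): Grip point of the clip, midway between its two orange handles, half-way up them; z up to the handle tops, y from handle to handle. The handles are flat pads 24 mm wide (x), 44 mm tall (z, 22 mm above and below this point), outer faces 58 mm apart (y) while parked, 54 mm when the jaws grip the crock's stem, 40 mm when squeezed to their solid stop.
- clip_jaws (a point): Midway between the clip's jaw tips, level with their bottom ends; 103 mm straight below clip_grip along z, same axes. Jaws: straight flat rubber pads 24 mm wide (x), 7 mm thick, 58 mm tall from the tips up. Inner gap 8 mm parked, 26 mm (40 mm outside) when squeezed fully open. A post up to 62 mm tall fits between them under the crossing.
- clip: Self-closing spring clip: orange handles above, black jaws below, crossed steel arms; 125 mm tall, 80 g; origin at clip_jaws, z up. Parked upright on its stand. Squeezing the handles along y (14 N at first, 19 N at the stop) OPENS the jaws, each by as much as its handle moves (up to 9 mm); letting go closes them with about 15 N each.
- clip_stand: Fixed bamboo stand, base 80 x 80 x 14 mm, with an upright steel blade 8 mm thick (y), 22 mm long (x), rising 30 mm above the base, which the parked clip straddles and grips; origin at the centre of the underside. Squeezed open, the clip lifts straight off; raise it 50 mm to be clear.
- crock: Fixed blue stoneware crock, 116 mm across, rim 78 mm high, origin at the centre of its underside. From its middle a fixed plain round steel stem, 12 mm thick, stands up through the press plate to 131 mm above the counter.
- stem_top (a point): Centre of the top end of the crock's stem (12 mm thick, upright).
- press_plate: Crock's round bamboo press plate, 96 mm across, 10 mm thick; origin: centre of its upper face. Slides on the stem: slides down under about 2 N, freely for 2 to 37 mm (different each time, unseen) until it meets a hidden spring that pushes back 2 N per further mm. Properly shut when it bears on the clip with 3 to 12 N (aim at 8, by feel); over 25 N at any moment breaks the crock.
- salt_cellar: Bystander: glass salt cellar, 68 mm across, 45 mm high; origin at the centre of its underside. Leave it where it is.
- bamboo_bowl: Bystander: bamboo bowl, 136 mm across, 60 mm high; origin at the centre of its underside. Leave it where it is.
- green_mug: Bystander: green mug, 80 mm across, 90 mm high; origin at the centre of its underside. Leave it where it is.
- pepper_jar: Bystander: amber glass jar with steel cap, 44 mm across, 75 mm high; origin at the centre of its underside. Leave it where it is.
- spoon: Bystander: wooden spoon lying flat; origin at the centre of its underside end to end. Leave it where it is.
- saucer: Bystander: white saucer, 110 mm across, 18 mm high; origin at the centre of its underside. Leave it where it is.

How it is judged:
By the outcome, as a careful person would: the job done as asked, in the order asked, and still so for the second after the job is handed in, with the robot touching nothing.
It also fails if it takes over 67 s, if anything falls off the work surface, if the arm or the gripper's body presses on something with over 40 N, if the wrist force passes 120 N, or if a joint passes its speed limit or range.

## Working session

There is one attempt and no reset: what is moved stays moved. The work goes in short steps, Python scripts to look and compute and a tool call to move; the robot and the scene stay as the last step left them, time stands still between calls to the robot, and variables do not carry over. Pictures are saved under pics/ and viewed, about 8 in all and at most 12, crops included, and the job is handed in when it is done.

Besides the shell and the picture viewer there is one more tool, called after "Call:" as name([rows], argument=value, ...), one row to a line, values as JSON. apply_moves: Moves the arm, as the interface text tells. Its arguments: {"type":"object","properties":{"rows":{"type":"array","items":{"type":"object","properties":{"delta_rot":{"type":"array","items":{"type":"number"}},"xyz":{"type":"array","items":{"type":"number"}},"jaw":{"type":"number"}}}},"grip_force":{"type":"number"}},"required":["rows"]}

```bash
ls; mkdir -p pics; python3 - <<'E'
from workcell import read_state, optics, arm
import cv2,numpy as np
s=read_state();print({k:np.round(v,3).tolist() for k,v in s.items()})
ims=[]
for n in("side","top"):
    c=optics.get_calibration(n);print(n,{k:(np.round(v,3).tolist()) for k,v in c.items()})
    im=optics.read_camera(n);np.save(f"pics/{n}0.npy",im);ims.append(im)
c=optics.get_calibration("wrist");print({k:(np.round(v,3).tolist()) for k,v in c.items()})
for n,i in zip(("side","top"),ims): cv2.imwrite(f"pics/{n}0.png",cv2.resize(i[...,::-1],(800,600)))
E
```

```text
pics
{'clock': 0.0, 'joint_pos': [1.181, 0.435, 0.025, 1.574, -0.012, 1.134, -0.075], 'joint_velocities': [-0.0, -0.0, -0.001, -0.001, -0.0, 0.001, 0.0], 'tau': [-0.002, -67.047, 1.023, -31.621, 0.015, 0.013, -0.0], 'position': [176.594, -599.027, 249.519], 'orientation': [0.99, 0.143, -0.0, -0.001], 'ft_force': [0.861, -0.082, -0.015], 'torque': [0.006, 0.016, 0.037], 'opening': 85.195}
side {'fovy': 57.903, 'cx': 260.053, 'cy': 191.09, 'world_to_cam': [[0.998, -0.061, -0.017, -582.612], [0.057, 0.752, 0.657, -89.283], [-0.027, -0.656, 0.754, -1008.261], [0.0, 0.0, 0.0, 1.0]]}
top {'fovy': 46.015, 'cx': 256.289, 'cy': 197.174, 'world_to_cam': [[0.0, -1.0, 0.007, -21.846], [0.986, 0.001, 0.164, -601.421], [-0.164, 0.007, 0.986, -1446.486], [0.0, 0.0, 0.0, 1.0]]}
{'fovy': 65.508, 'cx': 248.364, 'cy': 187.349, 'world_to_cam': [[0.284, -0.959, -0.001, -624.712], [0.914, 0.271, -0.302, 39.347], [0.29, 0.085, 0.953, -378.243], [0.0, 0.0, 0.0, 1.0]]}
```

View pics/top0.png

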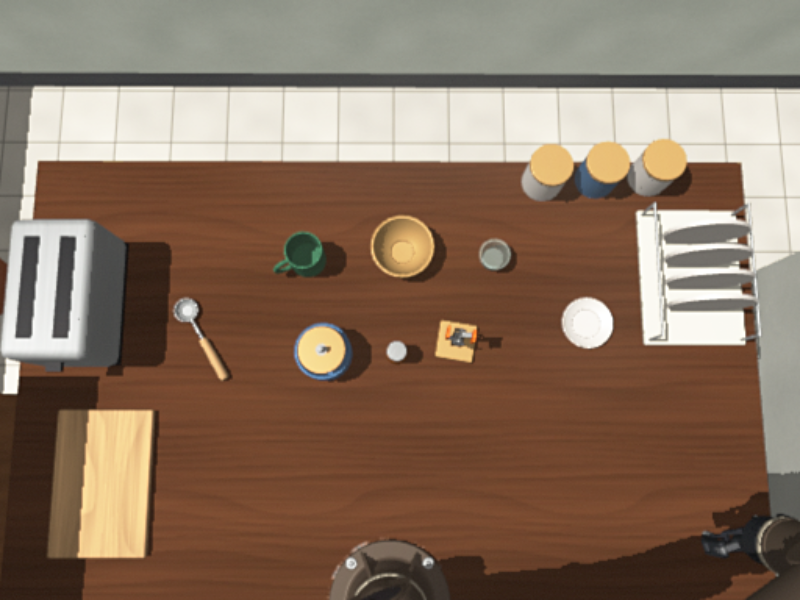

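View pics/side0.png

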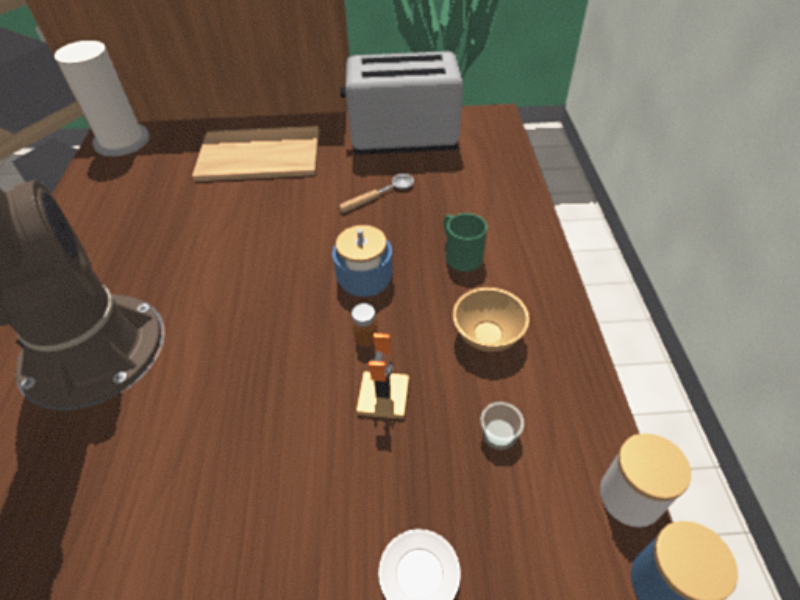

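```bash
cat > h.py <<'E'
import numpy as np,cv2
from workcell import read_state, optics, arm
def ray(c,u,v):
    f=192/np.tan(np.radians(c["fovy"])/2)
    R=np.array(c["world_to_cam"])
    d=np.array([(u-c["cx"])/f,-(v-c["cy"])/f,-1.])
    return -R[:3,:3].T@R[:3,3], R[:3,:3].T@d
def onz(c,u,v,z):
    o,d=ray(c,u,v); return o+d*(z-o[2])/d[2]
def tri(rs):
    A=np.zeros((3,3));b=np.zeros(3)
    for o,d in rs:
        P=np.eye(3)-np.outer(d,d)/(d@d);A+=P;b+=P@o
    x=np.linalg.solve(A,b)
    return x,[float(np.linalg.norm((np.eye(3)-np.outer(d,d)/(d@d))@(x-o))) for o,d in rs]
def blobs(im,lo,hi,amin=10):
    h=cv2.cvtColor(im,cv2.COLOR_RGB2HSV);m=cv2.inRange(h,np.array(lo),np.array(hi))
    n,l,s,c=cv2.connectedComponentsWithStats(m)
    return [(c[i].round(2).tolist(),s[i].tolist()) for i in range(1,n) if s[i,4]>=amin],l
def proj(c,p):
    f=192/np.tan(np.radians(c["fovy"])/2)
    q=np.array(c["world_to_cam"])@np.append(p,1)
    return c["cx"]-f*q[0]/q[2], c["cy"]+f*q[1]/q[2]
E
python3 - <<'E'
from h import *
T=optics.get_calibration("top");S=optics.get_calibration("side")
t=np.load("pics/top0.npy");s=np.load("pics/side0.npy")
for n,i in(("top",t),("side",s)):
    print(n,"orange",[b for b in blobs(i,(3,200,150),(13,255,255),6)[0]])
    print(n,"blue",[b for b in blobs(i,(100,110,40),(120,255,255),100)[0]])
ts=cv2.resize(t[190:250,170:330],None,fx=5,fy=5,interpolation=cv2.INTER_CUBIC)
cv2.imwrite("pics/topcrop.png",ts[...,::-1])
for uv in((322,349),(322,351)): print("crock-ish z131",onz(T,uv[0]*.64,uv[1]*.64,131))
print("pepper",onz(T,397*.64,351*.64,75),"grip",onz(T,460*.64,336*.64,139))
E
```

```text
top orange []
top blue []
side orange []
side blue []
crock-ish z131 [505.5919448  134.43974619 131.        ]
crock-ish z131 [501.61654897 134.36728428 131.        ]
pepper [507.57488555 -14.21183723  75.        ] grip [ 530.75622197 -138.67245513  139.        ]
```

View pics/topcrop.png

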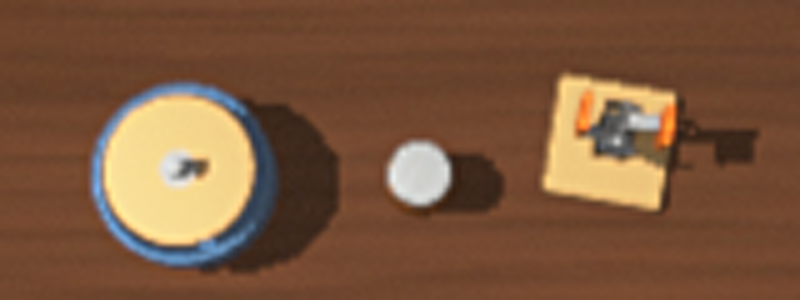

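Call:
apply_moves([
  {"xyz":[5,-3.6,-2],"delta_rot":[0,0,0.04],"jaw":1},
  {"xyz":[9,-6.5,-4],"delta_rot":[0,0,0.1],"jaw":1},
  {"xyz":[13,-9.4,-5],"delta_rot":[0,0,0.16],"jaw":1},
  {"xyz":[17,-12.3,-5],"delta_rot":[0,0,0.22],"jaw":1},
  {"xyz":[21,-15.2,-5],"delta_rot":[0,0,0.28],"jaw":1},
  {"xyz":[25,-18.1,-5],"delta_rot":[0,0,0.34],"jaw":1},
  {"xyz":[29,-21,-5],"delta_rot":[0,0,0.4],"jaw":1},
  {"xyz":[33,-24,-5],"delta_rot":[0,0,0.41],"jaw":1},
  {"xyz":[37,-26.9,-5],"delta_rot":[0,0,0.41],"jaw":1},
  {"xyz":[41,-29.8,-5],"delta_rot":[0,0,0.41],"jaw":1},
  {"xyz":[44.5,-32.3,-5],"delta_rot":[0,0,0.41],"jaw":1},
  {"xyz":[47,-34.1,-5],"delta_rot":[0,0,0.41],"jaw":1},
  {"xyz":[47,-34.1,-5],"delta_rot":[0,0,0.41],"jaw":1},
  {"xyz":[47,-34.1,-5],"delta_rot":[0,0,0.41],"jaw":1},
])

```text
clock: 1.5
position: [531.0, -138.5, 299.4]
orientation: [0.998, -0.061, -0.001, -0.001]
ft_force: [-0.3, -0.5, 0.6]
opening: 85.3
```

```bash
sed -i 's/np.array(lo),np.array(hi)/lo,hi/' h.py; python3 - <<'E'
from h import *
s=read_state();print(s["clock"],s["position"],s["orientation"],s["ft_force"],s["joint_pos"])
c=optics.get_calibration("wrist");w=optics.read_camera("wrist");np.save("pics/w1.npy",w)
side=np.load("pics/side0.npy")
cv2.imwrite("pics/w1.png",np.hstack([cv2.resize(w,(800,600))])[...,::-1])
for n,i in(("w",w),("side0",side),("top0",np.load("pics/top0.npy"))):
    print(n,blobs(i,(5,190,150),(14,255,255),6)[0])
np.save("pics/w1c.npy",c,allow_pickle=True)
E
```

```text
1.5 [ 531.04298207 -138.46429082  299.44755217] [ 9.98164896e-01 -6.05442346e-02 -8.95018515e-04 -6.59419238e-04] [-0.3406902  -0.48949459  0.56594983] [ 0.31229271  0.28671264 -0.19902156  1.67283858  0.05896452  1.18987445
 -1.5928108 ]
w [([274.11, 154.33], [274, 151, 2, 8, 9]), ([273.0, 163.0], [273, 160, 1, 7, 7]), ([279.56, 167.81], [277, 162, 5, 12, 27])]
side0 []
top0 [([286.25, 212.25], [285, 209, 3, 7, 12]), ([302.94, 215.28], [301, 211, 4, 8, 18])]
```

View pics/w1.png

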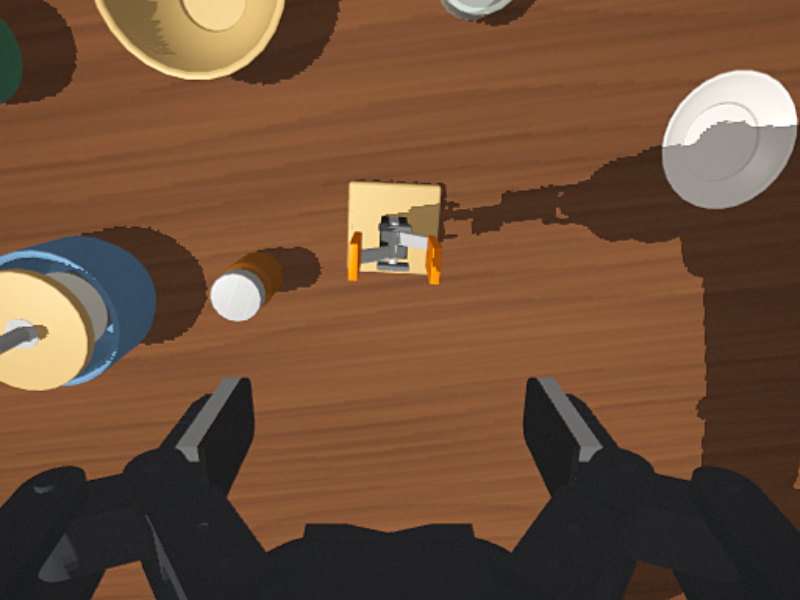

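```bash
python3 - <<'E'
from h import *
c=np.load("pics/w1c.npy",allow_pickle=True).item();T=optics.get_calibration("top");S=optics.get_calibration("side")
w=np.load("pics/w1.npy")
b,l=blobs(w,(5,215,120),(18,255,255),20);print(b)
b2,_=blobs(np.load("pics/side0.npy"),(3,170,120),(15,255,255),6);print("side",b2)
k=.64
L=(353.5*k,257*k);R=(434*k,260*k)
for z in(117,): 
    a=onz(c,*L,z);e=onz(c,*R,z);print(z,a,e,(a+e)/2,np.linalg.norm(a-e),np.degrees(np.arctan2(-(a-e)[0],(a-e)[1])))
print("tri L",tri([ray(c,*L),ray(T,286.9,211.8)]),"R",tri([ray(c,*R),ray(T,303.2,213.8)]))
# stand corners at z=14
for p in((350,182),(441,184),(348,271)): print(onz(c,p[0]*k,p[1]*k,14))
print("stem top",onz(T,205.4,223.4,131), proj(S,onz(T,205.4,223.4,131)), "side pix seen",360*k,233*k)
E
```

```text
[([227.81, 159.99], [223, 149, 8, 31, 90]), ([277.21, 165.4], [273, 151, 10, 31, 220])]
side [([244.62, 219.73], [239, 213, 11, 14, 92]), ([241.15, 237.39], [236, 231, 11, 13, 89])]
117 [ 539.30953547 -116.34847572  117.        ] [ 530.7922309  -169.66690815  117.        ] [ 535.05088319 -143.00769194  117.        ] 53.994441510777094 -9.07597989188462
tri L (array([ 542.03813589, -116.9578691 ,  127.94223596]), [0.595687588542026, 0.5956875885419994]) R (array([ 535.20244155, -167.49576599,  133.93927072]), [0.9781822169086514, 0.9781822169086177])
[ 581.40449875 -111.9720481    14.        ]
[ 570.42464157 -188.90284099   14.        ]
[503.90202711 -98.81887124  14.        ]
stem top [505.4660717  136.54029402 131.        ] (np.float64(229.69632467282756), np.float64(147.22026888824)) side pix seen 230.4 149.12
```

```bash
python3 - <<'E'
from h import *
c=np.load("pics/w1c.npy",allow_pickle=True).item();T=optics.get_calibration("top");S=optics.get_calibration("side")
l=tri([ray(c,226.5,164.5),ray(S,244.6,219.8)]);r=tri([ray(c,277.7,166.3),ray(S,241.2,237.3)])
print(l,r,(l[0]+r[0])/2,np.linalg.norm(l[0]-r[0]))
m=(l[0]+r[0])/2; print(proj(T,m), proj(T,m+[0,0,22]))
st=onz(T,205.4,223.4,131);print("stem in wrist",np.array(proj(c,st))/.64)
E
```

```text
(array([ 539.55081533, -116.65235532,  115.16814901]), [0.7212928258521947, 0.7212928258520757]) (array([ 530.81844796, -169.52792649,  117.47077641]), [0.20882738348472954, 0.2088273834848462]) [ 535.18463164 -143.09014091  116.31946271] 53.64123749139612
(np.float64(295.13687988366723), np.float64(214.54412519693724)) (np.float64(295.78766723825197), np.float64(213.6473646474986))
stem in wrist [ -7.56808719 353.10995153]
```

Call:
apply_moves([
  {"xyz":[0.2,0.2,3],"delta_rot":[0,0,0.028],"jaw":1},
  {"xyz":[0.47,0.41,7],"delta_rot":[0,0,0.028],"jaw":1},
  {"xyz":[0.47,0.41,10],"delta_rot":[0,0,0.028],"jaw":1},
  {"xyz":[0.47,0.41,12],"delta_rot":[0,0,0.028],"jaw":1},
  {"xyz":[0.47,0.41,14],"delta_rot":[0,0,0.028],"jaw":1},
  {"xyz":[0.47,0.41,16],"delta_rot":[0,0,0.028],"jaw":1},
  {"xyz":[0.47,0.41,17.5],"delta_rot":[0,0,0.028],"jaw":1},
  {"xyz":[0.47,0.41,18.3],"delta_rot":[0,0,0.028],"jaw":1},
  {"xyz":[0.47,0.41,18.3],"delta_rot":[0,0,0.028],"jaw":1},
  {"xyz":[0.47,0.41,18.3],"delta_rot":[0,0,0.028],"jaw":1},
])

```text
clock: 2.55
position: [534.3, -145.1, 117.1]
orientation: [0.997, -0.076, -0.001, -0.0]
ft_force: [0.6, 0.9, 0.8]
opening: 85.4
```

```bash
python3 - <<'E'
from h import *
s=read_state();print(s["clock"],s["position"],s["orientation"],s["ft_force"])
w=optics.read_camera("wrist");d=optics.read_camera("side")
a=cv2.resize(w,(400,300));b=cv2.resize(d[150:270,160:320],(400,300),interpolation=cv2.INTER_CUBIC)
cv2.imwrite("pics/p2.png",np.hstack([a,b])[...,::-1])
E
```

```text
2.55 [ 534.3310465  -145.09570657  117.13706981] [ 9.97088200e-01 -7.62538711e-02 -6.55809556e-04 -1.97375069e-04] [0.63671987 0.87311836 0.83851612]
```

View pics/p2.png

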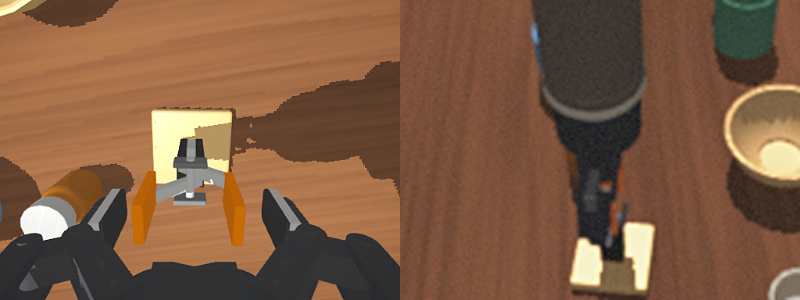

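Call:
apply_moves([
  {"xyz":[0.05,-0.2,0],"jaw":1},
  {"xyz":[0.05,-0.2,0],"jaw":1},
  {"xyz":[0.05,-0.2,0],"jaw":0.75},
  {"xyz":[0.05,-0.2,0],"jaw":0.7},
  {"xyz":[0.05,-0.2,0],"jaw":0.66},
  {"xyz":[0.05,-0.2,0],"jaw":0.6},
  {"xyz":[0.05,-0.2,0],"jaw":0.55},
  {"xyz":[0.05,-0.2,0],"jaw":0.5},
  {"xyz":[0.05,-0.2,0],"jaw":0.45},
  {"xyz":[0.05,-0.2,0],"jaw":0.4},
  {"xyz":[0.05,-0.2,0],"jaw":0.4},
  {"xyz":[0.05,-0.2,0],"jaw":0.4},
], grip_force=35)

```text
invalid input at $.rows[0]: expected keys delta_rot, xyz, jaw
```

Call:
apply_moves([
  {"delta_rot":[0,0,0],"xyz":[0.05,-0.2,0],"jaw":1},
  {"delta_rot":[0,0,0],"xyz":[0.05,-0.2,0],"jaw":1},
  {"delta_rot":[0,0,0],"xyz":[0.05,-0.2,0],"jaw":0.75},
  {"delta_rot":[0,0,0],"xyz":[0.05,-0.2,0],"jaw":0.7},
  {"delta_rot":[0,0,0],"xyz":[0.05,-0.2,0],"jaw":0.66},
  {"delta_rot":[0,0,0],"xyz":[0.05,-0.2,0],"jaw":0.6},
  {"delta_rot":[0,0,0],"xyz":[0.05,-0.2,0],"jaw":0.55},
  {"delta_rot":[0,0,0],"xyz":[0.05,-0.2,0],"jaw":0.5},
  {"delta_rot":[0,0,0],"xyz":[0.05,-0.2,0],"jaw":0.45},
  {"delta_rot":[0,0,0],"xyz":[0.05,-0.2,0],"jaw":0.42},
  {"delta_rot":[0,0,0],"xyz":[0.05,-0.2,0],"jaw":0.42},
  {"delta_rot":[0,0,0],"xyz":[0.05,-0.2,0],"jaw":0.42},
], grip_force=35)

```text
clock: 3.85
position: [537.3, -147.8, 120.6]
orientation: [0.997, -0.078, 0.003, 0.003]
ft_force: [-5.2, -12.4, 27.1]
opening: 37.0
```

Call:
apply_moves([
  {"delta_rot":[0,0,0],"xyz":[0,0,-0.1],"jaw":0.42},
  {"delta_rot":[0,0,0],"xyz":[0,0,-0.1],"jaw":0.42},
  {"delta_rot":[0,0,0],"xyz":[0,0,-0.1],"jaw":0.42},
])

```text
clock: 4.15
position: [537.0, -147.4, 121.3]
orientation: [0.997, -0.077, 0.002, 0.002]
ft_force: [0.2, 0.3, -1.4]
opening: 36.2
```

```bash
python3 - <<'E'
from h import *
s=read_state();print(s["clock"],s["position"],s["orientation"],s["ft_force"],s["torque"],s["opening"])
w=optics.read_camera("wrist")
cv2.imwrite("pics/p3.png",cv2.resize(w,(640,480))[...,::-1])
E
```

```text
4.15 [ 536.97313353 -147.38479915  121.26906088] [ 0.9969878  -0.07748681  0.00225379  0.00245702] [ 0.17401145  0.31529509 -1.41785888] [-0.00416594  0.04196052  0.02708796] 36.206972852203485
```

View pics/p3.png

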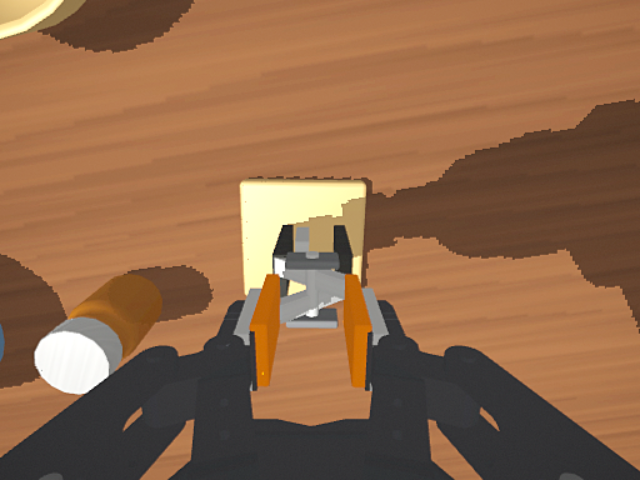

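Call:
apply_moves([
  {"delta_rot":[0,0,0],"xyz":[0,-0.1,-0.5],"jaw":0.42},
  {"delta_rot":[0,0,0],"xyz":[0,-0.2,-1.5],"jaw":0.42},
  {"delta_rot":[0,0,0],"xyz":[0,-0.2,-2.5],"jaw":0.42},
  {"delta_rot":[0,0,0],"xyz":[0,-0.2,-4],"jaw":0.42},
  {"delta_rot":[0,0,0],"xyz":[0,-0.2,-6],"jaw":0.42},
  {"delta_rot":[0,0,0],"xyz":[0,-0.2,-8],"jaw":0.42},
  {"delta_rot":[0,0,0],"xyz":[0,-0.2,-10],"jaw":0.42},
  {"delta_rot":[0,0,0],"xyz":[0,-0.2,-12],"jaw":0.42},
  {"delta_rot":[0,0,0],"xyz":[0,-0.2,-13.5],"jaw":0.42},
  {"delta_rot":[0,0,0],"xyz":[0,-0.2,-14],"jaw":0.42},
  {"delta_rot":[0,0,0],"xyz":[0,-0.2,-14],"jaw":0.42},
  {"delta_rot":[0,0,0],"xyz":[0,-0.2,-14],"jaw":0.42},
])

```text
clock: 5.4
position: [536.3, -144.5, 260.6]
orientation: [0.997, -0.077, 0.002, 0.002]
ft_force: [-1.2, -0.3, -1.3]
opening: 36.6
```

```bash
python3 - <<'E'
from h import *
from scipy.spatial.transform import Rotation as R
s=read_state();print(s["clock"],s["position"],s["orientation"],s["ft_force"],s["torque"],s["opening"])
M=R.from_quat(s["orientation"]);print(M.as_matrix().round(4))
d=np.array([505.5,136.5,s["position"][2]])-s["position"];print("move tool axes mm",M.inv().apply(d))
E
```

```text
5.4 [ 536.33421565 -144.48887608  260.62506082] [ 0.99699916 -0.07735654  0.00172685  0.00238028] [-1.21234377 -0.27178503 -1.27226016] [0.02409601 0.00516004 0.04932954] 36.57833529166862
[[ 0.988  -0.1543  0.0031]
 [-0.1542 -0.988  -0.005 ]
 [ 0.0038  0.0045 -1.    ]]
move tool axes mm [ -73.80489467 -272.86640363   -1.50353766]
```

Call:
apply_moves([
  {"delta_rot":[0.002,-0.002,0],"xyz":[-0.5,-2,0],"jaw":0.42},
  {"delta_rot":[0.0045,-0.004,0],"xyz":[-1.3,-5,0],"jaw":0.42},
  {"delta_rot":[0.0045,-0.004,0],"xyz":[-2.2,-8,0],"jaw":0.42},
  {"delta_rot":[0.0045,-0.004,0],"xyz":[-3,-11,0],"jaw":0.42},
  {"delta_rot":[0.0045,-0.004,0],"xyz":[-3.8,-14,0],"jaw":0.42},
  {"delta_rot":[0.0045,-0.004,0],"xyz":[-4.6,-17,0],"jaw":0.42},
  {"delta_rot":[0.0045,-0.004,0],"xyz":[-5.4,-20,0],"jaw":0.42},
  {"delta_rot":[0.0045,-0.004,0],"xyz":[-6.2,-23,0],"jaw":0.42},
  {"delta_rot":[0.0045,-0.004,0],"xyz":[-6.9,-25.5,0],"jaw":0.42},
  {"delta_rot":[0.0045,-0.004,0],"xyz":[-7.4,-27.3,0],"jaw":0.42},
  {"delta_rot":[0.0045,-0.004,0],"xyz":[-7.4,-27.3,0],"jaw":0.42},
  {"delta_rot":[0.0045,-0.004,0],"xyz":[-7.4,-27.3,0],"jaw":0.42},
])

```text
clock: 6.6
position: [504.9, 136.3, 258.3]
orientation: [0.997, -0.077, -0.001, 0.0]
ft_force: [-0.1, -0.3, -1.3]
opening: 36.3
```

```bash
python3 - <<'E'
from h import *
s=read_state();print(s["clock"],s["position"],s["orientation"],s["ft_force"],s["opening"])
c=optics.get_calibration("wrist");w=optics.read_camera("wrist");d=optics.read_camera("side");t=optics.read_camera("top")
np.savez("pics/p4.npz",w=w,d=d,t=t,c=c)
S=optics.get_calibration("side")
p=s["position"];print("wrist proj jaws",proj(c,p-[0,0,103]),"side",proj(S,p-[0,0,103]),proj(S,p))
a=cv2.resize(w[60:360,130:400],(540,600),interpolation=cv2.INTER_CUBIC)
b=cv2.resize(d[90:210,200:252],(260,600),interpolation=cv2.INTER_CUBIC)
cv2.imwrite("pics/p4.png",np.hstack([a,b])[...,::-1])
E
```

```text
6.6 [504.94354237 136.33850773 258.29770115] [ 9.97034402e-01 -7.69520921e-02 -7.65814425e-04  4.35629605e-04] [-0.14158286 -0.30064152 -1.27248459] 36.33019235001306
wrist proj jaws (np.float64(247.8170416753698), np.float64(194.2546116484632)) side (np.float64(228.8144253134086), np.float64(140.90126711137418)) (np.float64(225.5223815205316), np.float64(111.04822518077773))
```

View pics/p4.png

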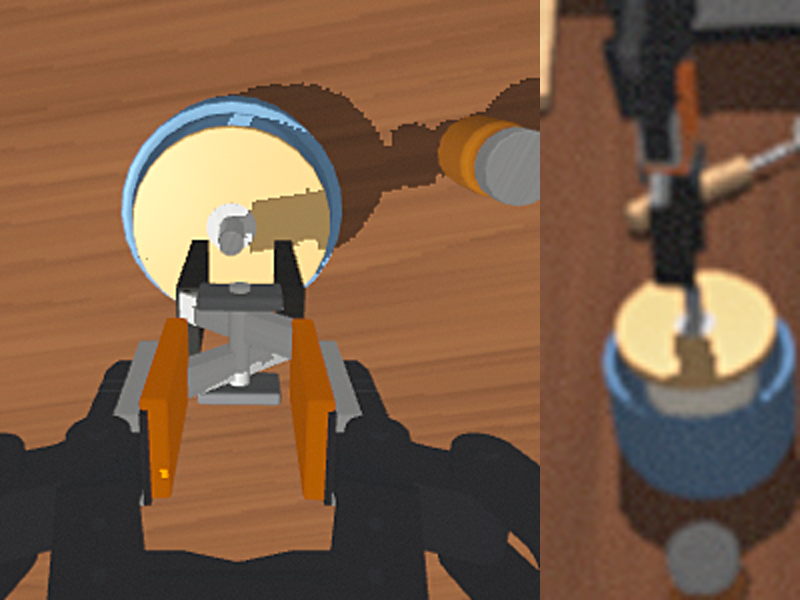

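```bash
python3 - <<'E'
from h import *
z=np.load("pics/p4.npz",allow_pickle=True);c=z["c"].item();w=z["w"]
g=lambda u,v:(130+u/2-.25,60+v/2-.25)
st=onz(c,*g(232,241),131)
e=[onz(c,*g(u,240),153) for u in(192,209,275,292)]
print("stem",st);[print(x) for x in e];m=np.mean(e,0)
tx=np.array([.988,-.154,0]);ty=np.array([-.154,-.988,0])
j=m-12*tx;print("jaws",j,"err tool x,y",(st-j)@tx,(st-j)@ty, "outer",np.linalg.norm(e[0]-e[3]))
p=read_state()["position"];print("jaws-TCP tool x,y",(j-p)@tx,(j-p)@ty)
cr=cv2.resize(w[160:200,215:290],(800,427),interpolation=cv2.INTER_NEAREST)
cv2.imwrite("pics/p5.png",cr[...,::-1])
E
```

```text
stem [509.71906306 137.42574222 131.        ]
[518.87394661 151.90575918 153.        ]
[517.84105383 145.23835324 153.        ]
[513.83011553 119.34742386 153.        ]
[512.7967673  112.67707791 153.        ]
jaws [503.97947082 134.14015355 153.        ] err tool x,y 5.1647364790642225 -4.130058815895941 outer 39.69661877937832
jaws-TCP tool x,y -1.255545521698624 1.363685426467727
```

View pics/p5.png

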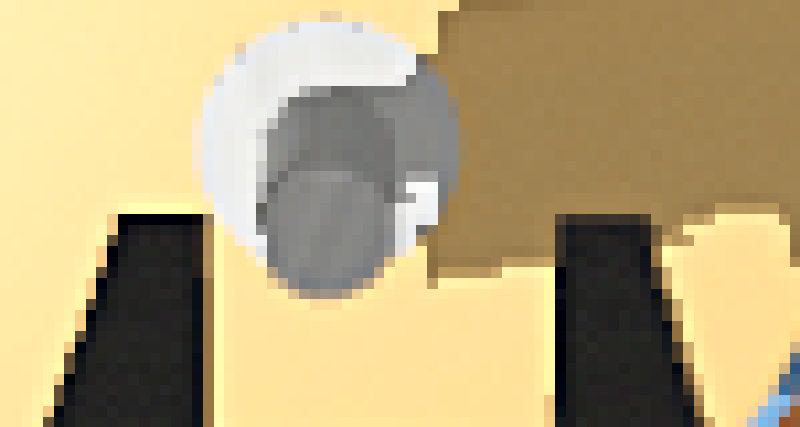

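Call:
apply_moves([
  {"delta_rot":[0,0,0],"xyz":[0.2,-0.2,0],"jaw":0.42},
  {"delta_rot":[0,0,0],"xyz":[0.4,-0.4,0],"jaw":0.42},
  {"delta_rot":[0,0,0],"xyz":[0.4,-0.4,0.4],"jaw":0.42},
  {"delta_rot":[0,0,0],"xyz":[0.4,-0.4,1],"jaw":0.42},
  {"delta_rot":[0,0,0],"xyz":[0.4,-0.4,1.5],"jaw":0.42},
  {"delta_rot":[0,0,0],"xyz":[0.4,-0.4,1.8],"jaw":0.42},
  {"delta_rot":[0,0,0],"xyz":[0.4,-0.4,1.8],"jaw":0.42},
])

```text
clock: 7.45
position: [509.6, 138.5, 240.1]
orientation: [0.997, -0.078, -0.001, 0.001]
ft_force: [0.5, -0.4, -0.9]
opening: 36.3
```

```bash
python3 - <<'E'
from h import *
from scipy.spatial.transform import Rotation as R
s=read_state();print(s["clock"],s["position"],s["ft_force"],s["opening"],R.from_quat(s["orientation"]).as_matrix()[2])
w=optics.read_camera("wrist")
d=optics.read_camera("side")
a=cv2.resize(w[150:210,205:295],(600,400),interpolation=cv2.INTER_NEAREST)
b=cv2.resize(d[90:190,205:255],(200,400),interpolation=cv2.INTER_CUBIC)
cv2.imwrite("pics/p6.png",np.hstack([a,b])[...,::-1])
E
```

```text
7.45 [509.62210368 138.46666521 240.0576436 ] [ 0.48818955 -0.35043699 -0.91425827] 36.25204289013485 [-0.0016995   0.00134214 -0.99999766]
```

View pics/p6.png

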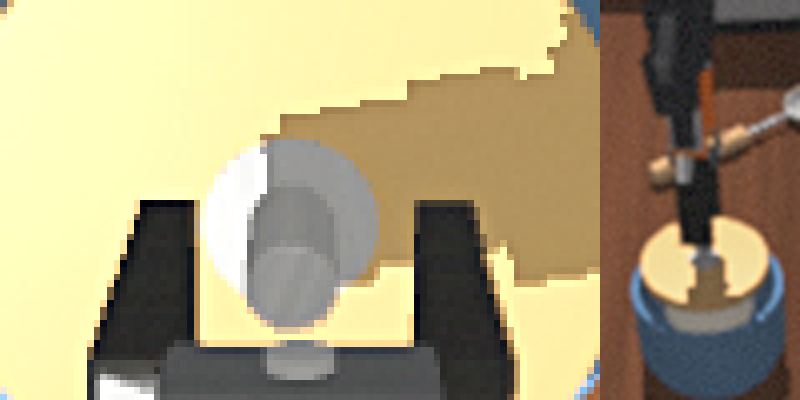

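Call:
apply_moves([
  {"delta_rot":[0,0,0],"xyz":[0.15,-0.15,0],"jaw":0.42},
  {"delta_rot":[0,0,0],"xyz":[0.15,-0.15,0.3],"jaw":0.42},
  {"delta_rot":[0,0,0],"xyz":[0.15,-0.15,0.8],"jaw":0.42},
  {"delta_rot":[0,0,0],"xyz":[0.15,-0.15,1.3],"jaw":0.42},
  {"delta_rot":[0,0,0],"xyz":[0.15,-0.15,1.8],"jaw":0.42},
  {"delta_rot":[0,0,0],"xyz":[0.15,-0.15,2.2],"jaw":0.42},
  {"delta_rot":[0,0,0],"xyz":[0.15,-0.15,2.4],"jaw":0.42},
  {"delta_rot":[0,0,0],"xyz":[0.15,-0.15,2.4],"jaw":0.42},
  {"delta_rot":[0,0,0],"xyz":[0.15,-0.15,2.4],"jaw":0.42},
])

```text
clock: 8.45
position: [511.7, 139.9, 216.8]
orientation: [0.997, -0.078, -0.0, 0.0]
ft_force: [-0.2, -0.1, -1.1]
opening: 36.5
```

```bash
python3 - <<'E'
from h import *
s=read_state();print(s["clock"],s["position"],s["orientation"],s["ft_force"],s["torque"],s["opening"])
E
```

```text
8.45 [511.73243266 139.89163011 216.78265457] [ 9.96939232e-01 -7.81787241e-02 -3.49534132e-04  3.64984846e-04] [-0.20128415 -0.1016076  -1.14077258] [ 0.0295112  -0.00960291 -0.01840027] 36.529591052699935
```

Call:
apply_moves([
  {"delta_rot":[0,0,0],"xyz":[0,0,0.2],"jaw":0.42},
  {"delta_rot":[0,0,0],"xyz":[0,0,0.4],"jaw":0.42},
  {"delta_rot":[0,0,0],"xyz":[0,0,0.6],"jaw":0.42},
  {"delta_rot":[0,0,0],"xyz":[0,0,0.8],"jaw":0.42},
  {"delta_rot":[0,0,0],"xyz":[0,0,0.8],"jaw":0.42},
])

```text
clock: 8.95
position: [511.7, 139.9, 208.6]
orientation: [0.997, -0.078, -0.0, 0.0]
ft_force: [0.1, 0.2, 0.5]
opening: 36.7
```

Call:
apply_moves([
  {"delta_rot":[0,0,0],"xyz":[0,0,0.1],"jaw":0.42},
  {"delta_rot":[0,0,0],"xyz":[0,0,0.3],"jaw":0.42},
  {"delta_rot":[0,0,0],"xyz":[0,0,0.5],"jaw":0.42},
  {"delta_rot":[0,0,0],"xyz":[0,0,0.5],"jaw":0.42},
])

```text
clock: 9.35
position: [511.7, 139.9, 203.3]
orientation: [0.997, -0.078, -0.0, 0.0]
ft_force: [0.1, 0.4, -0.4]
opening: 36.3
```

Call:
apply_moves([
  {"delta_rot":[0,0,0],"xyz":[0,0,0.1],"jaw":0.42},
  {"delta_rot":[0,0,0],"xyz":[0,0,0.3],"jaw":0.42},
  {"delta_rot":[0,0,0],"xyz":[0,0,0.4],"jaw":0.42},
  {"delta_rot":[0,0,0],"xyz":[0,0,0.4],"jaw":0.42},
])

```text
clock: 9.75
position: [511.7, 139.9, 199.2]
orientation: [0.997, -0.078, -0.001, 0.0]
ft_force: [0.0, -0.9, 0.1]
opening: 36.8
```

```bash
python3 - <<'E'
from h import *
s=read_state();print(s["clock"],s["position"],s["ft_force"],s["torque"],s["opening"])
w=optics.read_camera("wrist");d=optics.read_camera("side")
a=cv2.resize(w[100:250,190:310],(400,500),interpolation=cv2.INTER_CUBIC)
b=cv2.resize(d[100:190,195:267],(400,500),interpolation=cv2.INTER_CUBIC)
cv2.imwrite("pics/p7.png",np.hstack([a,b])[...,::-1])
E
```

```text
9.75 [511.6925531  139.88696849 199.17207781] [ 0.02980449 -0.88771984  0.12976211] [ 0.00038788 -0.07082852  0.053878  ] 36.78454725517151
```

View pics/p7.png

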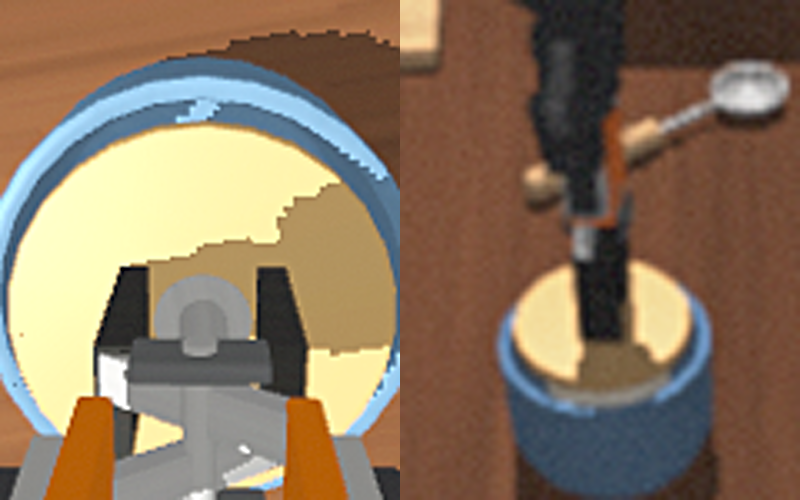

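Call:
apply_moves([
  {"delta_rot":[0,0,0],"xyz":[0,0,0.2],"jaw":0.42},
  {"delta_rot":[0,0,0],"xyz":[0,0,0.4],"jaw":0.42},
  {"delta_rot":[0,0,0],"xyz":[0,0,0.4],"jaw":0.42},
])

```text
clock: 10.15
position: [511.7, 139.9, 195.0]
orientation: [0.997, -0.078, -0.001, 0.0]
ft_force: [0.0, 0.3, -0.4]
opening: 36.1
```

Call:
apply_moves([
  {"delta_rot":[0,0,0],"xyz":[0,0,0.2],"jaw":0.42},
  {"delta_rot":[0,0,0],"xyz":[0,0,0.4],"jaw":0.42},
  {"delta_rot":[0,0,0],"xyz":[0,0,0.4],"jaw":0.42},
])

```text
clock: 10.45
position: [511.7, 139.9, 190.7]
orientation: [0.997, -0.078, -0.001, 0.0]
ft_force: [0.2, 0.3, 0.2]
opening: 36.9
```

Call:
apply_moves([
  {"delta_rot":[0,0,0],"xyz":[0,0,0.2],"jaw":0.42},
  {"delta_rot":[0,0,0],"xyz":[0,0,0.4],"jaw":0.42},
  {"delta_rot":[0,0,0],"xyz":[0,0,0.4],"jaw":0.42},
])

```text
clock: 10.75
position: [511.9, 140.0, 187.0]
orientation: [0.997, -0.078, -0.0, 0.0]
ft_force: [-0.3, -1.1, 6.9]
opening: 36.5
```

Call:
apply_moves([
  {"delta_rot":[0,0,0],"xyz":[0,0,0.15],"jaw":0.42},
  {"delta_rot":[0,0,0],"xyz":[0,0,0.3],"jaw":0.42},
  {"delta_rot":[0,0,0],"xyz":[0,0,0.3],"jaw":0.42},
])

```text
clock: 11.05
position: [512.2, 140.1, 184.7]
orientation: [0.997, -0.078, 0.0, 0.0]
ft_force: [-2.0, -1.8, 12.2]
opening: 36.2
```

Call:
apply_moves([
  {"delta_rot":[0,0,0],"xyz":[0,0,-0.1],"jaw":0.45},
  {"delta_rot":[0,0,0],"xyz":[0,0,-0.1],"jaw":0.47},
  {"delta_rot":[0,0,0],"xyz":[0,0,-0.1],"jaw":0.48},
  {"delta_rot":[0,0,0],"xyz":[0,0,-0.1],"jaw":0.48},
])

```text
clock: 11.45
position: [512.4, 140.4, 186.2]
orientation: [0.997, -0.078, 0.001, -0.0]
ft_force: [-1.2, 0.1, 6.7]
opening: 41.3
```

```bash
python3 - <<'E'
from h import *
s=read_state();print(s["clock"],s["position"],s["ft_force"],s["torque"],s["opening"])
E
```

```text
11.45 [512.38417105 140.3865423  186.16733991] [-1.19804179  0.085279    6.70154232] [0.04163047 0.21160307 0.038744  ] 41.317206785792116
```

Call:
apply_moves([
  {"delta_rot":[0,0,0],"xyz":[0,0,0.05],"jaw":0.5},
  {"delta_rot":[0,0,0],"xyz":[0,0,0.15],"jaw":0.52},
  {"delta_rot":[0,0,0],"xyz":[0,0,0.15],"jaw":0.53},
  {"delta_rot":[0,0,0],"xyz":[0,0,0.15],"jaw":0.53},
])

```text
clock: 11.85
position: [512.7, 141.0, 185.2]
orientation: [0.997, -0.078, 0.001, -0.001]
ft_force: [-0.9, 0.5, 7.2]
opening: 45.3
```

Call:
apply_moves([
  {"delta_rot":[0,0,0],"xyz":[-0.03,0.03,0.08],"jaw":0.55},
  {"delta_rot":[0,0,0],"xyz":[-0.03,0.05,0.18],"jaw":0.565},
  {"delta_rot":[0,0,0],"xyz":[-0.03,0.05,0.18],"jaw":0.575},
  {"delta_rot":[0,0,0],"xyz":[-0.03,0.05,0.18],"jaw":0.575},
])

```text
clock: 12.25
position: [512.6, 140.4, 184.0]
orientation: [0.997, -0.078, 0.001, -0.0]
ft_force: [-1.5, -1.3, 8.0]
opening: 49.3
```

```bash
python3 - <<'E'
from h import *
s=read_state();print(s["clock"],s["position"],s["orientation"],s["ft_force"],s["torque"],s["opening"])
E
```

```text
12.25 [512.55829227 140.40841432 183.97918019] [ 9.96948554e-01 -7.80476473e-02  1.40238907e-03 -4.23177892e-04] [-1.4568667  -1.29709763  7.99163783] [-0.38580731  0.3238599   0.01286391] 49.308366200399306
```

Call:
apply_moves([
  {"delta_rot":[0,0,0],"xyz":[0,0,0.08],"jaw":0.59},
  {"delta_rot":[0,0,0],"xyz":[0,0,0.18],"jaw":0.6},
  {"delta_rot":[0,0,0],"xyz":[0,0,0.18],"jaw":0.605},
  {"delta_rot":[0,0,0],"xyz":[0,0,0.18],"jaw":0.605},
])

```text
clock: 12.65
position: [512.9, 139.2, 182.9]
orientation: [0.997, -0.078, 0.002, 0.0]
ft_force: [-1.9, -4.7, 11.7]
opening: 51.7
```

```bash
python3 - <<'E'
from h import *
s=read_state();print(s["clock"],s["position"],s["orientation"],s["ft_force"],s["torque"],s["opening"])
E
```

```text
12.65 [512.88922758 139.23829025 182.87093913] [ 9.96915705e-01 -7.84578162e-02  1.83453963e-03  2.89008325e-04] [-1.87131577 -4.74735735 11.71964901] [-1.22481619  0.44852959  0.04846673] 51.69494908685717
```

Call:
apply_moves([
  {"delta_rot":[0,0,0],"xyz":[0,0.03,-0.05],"jaw":0.605},
  {"delta_rot":[0,0,0],"xyz":[0,0.03,-0.05],"jaw":0.61},
  {"delta_rot":[0,0,0],"xyz":[0,0.03,-0.05],"jaw":0.61},
])

```text
clock: 12.95
position: [513.0, 138.8, 183.9]
orientation: [0.997, -0.079, 0.002, 0.0]
ft_force: [-0.5, -1.7, 7.7]
opening: 51.9
```

```bash
python3 - <<'E'
from h import *
s=read_state();print(s["clock"],s["position"],s["orientation"],s["ft_force"],s["torque"],s["opening"])
E
```

```text
12.95 [512.99420255 138.84657296 183.87381297] [ 9.96910444e-01 -7.85166602e-02  2.14135914e-03  3.40254440e-04] [-0.54167225 -1.70513515  7.71586291] [-0.28982911  0.37976001  0.05470354] 51.91482153683963
```

Call:
apply_moves([
  {"delta_rot":[0,0,0],"xyz":[0,0.03,0.05],"jaw":0.62},
  {"delta_rot":[0,0,0],"xyz":[0,0.03,0.1],"jaw":0.63},
  {"delta_rot":[0,0,0],"xyz":[0,0.03,0.1],"jaw":0.63},
])

```text
clock: 13.25
position: [513.0, 138.2, 183.0]
orientation: [0.997, -0.079, 0.002, 0.001]
ft_force: [-1.1, -1.4, 4.9]
opening: 53.9
```

```bash
python3 - <<'E'
from h import *
s=read_state();print(s["clock"],s["position"],s["orientation"],s["ft_force"],s["torque"],s["opening"])
E
```

```text
13.25 [513.00352796 138.15792939 182.99109786] [ 9.96902358e-01 -7.86152547e-02  2.22755016e-03  6.07242452e-04] [-1.07508994 -1.4070688   4.91655135] [-0.36790993  0.18878182  0.06584035] 53.85782290932901
```

Call:
apply_moves([
  {"delta_rot":[0,0,0],"xyz":[0,0,0.03],"jaw":0.65},
  {"delta_rot":[0,0,0],"xyz":[0,0,0.05],"jaw":0.67},
  {"delta_rot":[0,0,0],"xyz":[0,0,0.05],"jaw":0.68},
])

```text
clock: 13.55
position: [512.8, 138.2, 182.2]
orientation: [0.997, -0.079, 0.002, 0.001]
ft_force: [-0.2, 0.6, -0.4]
opening: 57.8
```

```bash
python3 - <<'E'
from h import *
s=read_state();print(s["clock"],s["position"],s["orientation"],s["ft_force"],s["torque"],s["opening"])
w=optics.read_camera("wrist");d=optics.read_camera("side")
a=cv2.resize(w[100:300,160:340],(450,500),interpolation=cv2.INTER_CUBIC)
b=cv2.resize(d[100:190,200:263],(350,500),interpolation=cv2.INTER_CUBIC)
cv2.imwrite("pics/p8.png",np.hstack([a,b])[...,::-1])
E
```

```text
13.55 [512.81098217 138.16221455 182.18364856] [ 9.96905727e-01 -7.85792049e-02  1.95992255e-03  6.63034340e-04] [-0.23218507  0.57924153 -0.4439477 ] [-0.03025013  0.0001581   0.01296198] 57.80235948105416
```

View pics/p8.png

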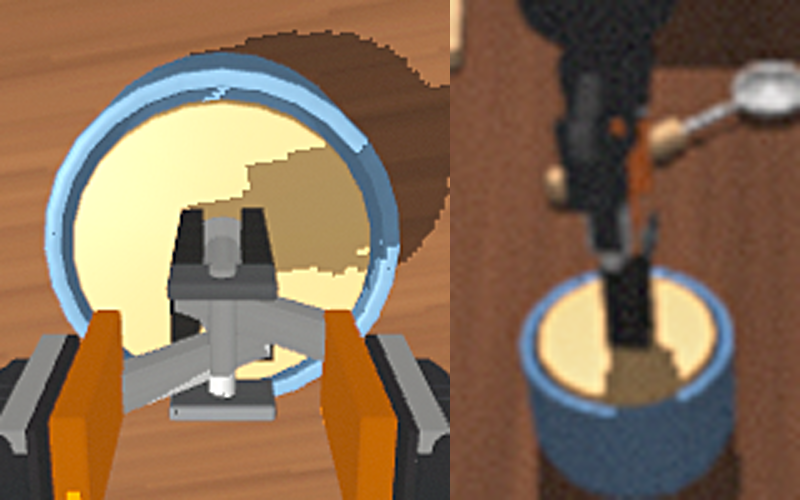

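Call:
apply_moves([
  {"delta_rot":[0,0,0],"xyz":[0,0,0],"jaw":0.85},
  {"delta_rot":[0,0,0],"xyz":[0,0,0],"jaw":1},
  {"delta_rot":[0,0,0],"xyz":[0,0,0],"jaw":1},
  {"delta_rot":[0,0,0],"xyz":[0,0,-1],"jaw":1},
  {"delta_rot":[0,0,0],"xyz":[0,0,-3],"jaw":1},
  {"delta_rot":[0,0,0],"xyz":[0,0,-6],"jaw":1},
  {"delta_rot":[0,0,0],"xyz":[0,0,-9],"jaw":1},
  {"delta_rot":[0,0,0],"xyz":[0,0,-12],"jaw":1},
  {"delta_rot":[0,0,0],"xyz":[0,0,-13],"jaw":1},
  {"delta_rot":[0,0,0],"xyz":[0,0,-13],"jaw":1},
  {"delta_rot":[0,0,0],"xyz":[0,0,-13],"jaw":1},
])

```text
clock: 14.75
position: [512.0, 138.2, 311.6]
orientation: [0.997, -0.079, 0.002, 0.001]
ft_force: [0.6, 0.2, 0.1]
opening: 85.4
```

```bash
python3 - <<'E'
from h import *
s=read_state();print(s["clock"],s["position"],s["ft_force"],s["opening"])
S=optics.get_calibration("side");c=optics.get_calibration("wrist")
w=optics.read_camera("wrist")
for i in range(3):
    d=optics.read_camera("side");b=blobs(d[90:200,190:270],(3,150,100),(16,255,255),8)[0];print([x for x in b])
a=cv2.resize(w[60:360,150:400],(450,540),interpolation=cv2.INTER_CUBIC)
b=cv2.resize(d[100:190,205:263],(348,540),interpolation=cv2.INTER_CUBIC)
cv2.imwrite("pics/p9.png",np.hstack([a,b])[...,::-1])
np.savez("pics/p9.npz",w=w,d=d,c=c)
E
```

```text
14.75 [511.96282491 138.2113815  311.58491042] [0.56910318 0.16562677 0.08346106] 85.3516780475316
[([40.15, 42.33], [34, 30, 13, 26, 234])]
[([40.1, 42.3], [34, 30, 13, 26, 239])]
[([40.09, 42.33], [34, 30, 13, 26, 233])]
```

View pics/p9.png

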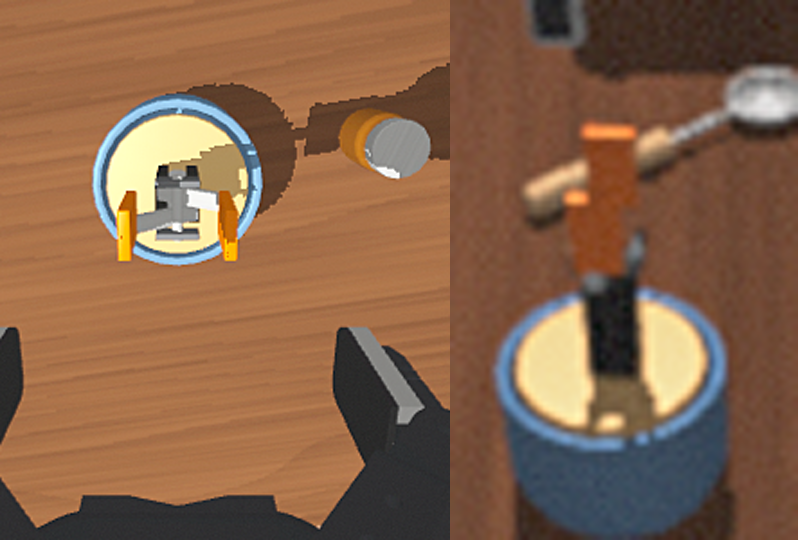

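```bash
python3 -c "
from workcell import arm
print(arm.finish_job())"
```

```text
the job is handed in; nothing more can be done
None
```

The clip now grips the crock's stem upright and holds the press plate down on its spring. The hand is open and clear above it. I handed the job in at about 15 s of the 67 s allowed.

- **Getting there:** I squeezed the clip open, lifted it off its stand and set its open jaws around the stem. I pushed the plate down until the spring pushed back. I then opened the gripper in small steps, lowering the hand so the push stayed near 8 N until the jaws closed on the stem.
- **Highest push seen:** the largest plate reading was 12.2 N, about 13 N once the clip's weight is added. That is well under 25 N, but force was only reported at the end of each move.
- **Last checks:** the side and wrist pictures show the clip upright and clear of the fingers. In three side pictures taken in a row after release the clip did not move, and the tool force was about zero. I saw no other objects disturbed in these pictures, but I took no final picture of the whole counter.

**Less certain:**
- **Final plate force:** I inferred the force the plate now exerts on the clip from the readings just before the jaws closed. They were 7.7 N, then 4.9 N as the stem took the load. I did not measure it after release.
- **First squeeze on the stand:** the fingers pressed the clip down on its stand with about 27 N. The tool was moved a few millimetres out of place, so I eased off before lifting.
- **Gripper reading:** with the clip fully squeezed, the opening read about 36.5 mm instead of 40 mm. I treated this as an offset.

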